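Snap the cover plate onto the foam cutter's supply box

TASK

Fit the loose metal cover plate on the open green supply box: lift it by its grip rib, set its four slots over the four snap standoffs, and press it gently and evenly, staying near level and without shoving hard, until all four have clicked and it sits fully home on every standoff. Leave the things lying around it where they are.

Things in the scene. Friction and masses are not known exactly. Their poses are not given: they have to be found in the camera images.
- housing: open green steel box fixed on a mat (mat top 3 mm above the work surface): 130 (x) x 176 (y) x 45 mm high, walls 4 mm. Origin: centre of its underside, z up. Four white standoffs stand in it at x +-42, y +-62 mm, rising above the rim. The plate may go on either way round. Keep the downward push under 14 N: over 25 N between plate and box (push plus the snaps' wedging) spoils it.
- plate: loose aluminium cover plate, 116 (x) x 156 (y) x 4 mm, about 220 g, flat on the mat at the start; four through slots 14 (x) by 10 (y) mm at x +-42, y +-62 mm. Origin: centre of its underside, z up. On the standoffs it must not lean over 5.5 degrees: pushing one corner right down alone leans it 6 to 7 degrees, pushing one 116 mm side down evenly leans it 4.
- plate_grip (a point): centre of the black grip rib that stands in the middle of the plate, 19 mm above the plate's underside; the rib is 14 mm wide (plate x), 60 mm long (plate y), its top 28 mm above the plate's underside
- plate_hole0 (a point): centre of the slot at plate x -42, y -62 mm, on the plate's underside
- plate_hole1 (a point): centre of the slot at plate x +42, y -62 mm, on the plate's underside
- plate_hole2 (a point): centre of the slot at plate x -42, y +62 mm, on the plate's underside
- plate_hole3 (a point): centre of the slot at plate x +42, y +62 mm, on the plate's underside
- standoff0 (a point): standoff at box x -42, y -62 mm; point on the axis at its shoulder (19 mm across, 50 mm above the box's underside), where the plate finally rests. Above it a pin 11 (x) by 8 (y) mm, rounded tip 16 mm above the shoulder. On the pin's two x sides are sprung snaps, sloping on top, crest 5.5 mm above the shoulder and 9.2 mm from the axis.
- standoff3 (a point): standoff at box x +42, y +62 mm, like standoff0. A plate laid loosely on the snaps stops about 9 mm above the shoulders. One snap takes about 5 N, the pair at one end 10 N (push between its two slots, best with the fingers 30 mm apart so that neither runs ahead), all four 20 N (too hard). The force falls off, it clicks 1.5 mm above the shoulder, then meets the hard shoulder.
- tub: bystander: open white plastic tub, 84 mm across, 40 mm high; origin under its centre
- glue: bystander: white glue bottle, 42 mm across, 100 mm high; origin under its centre
- clamp: bystander: small orange hand clamp lying flat, about 100 x 75 x 18 mm; origin at the middle of its bar

How it is judged:
On the way:
1. the plate's slots have gone over all four standoff tips (horizontal distance between plate and housing below 0.005 m and angle between the y axis of plate and the y axis of housing, either way round below 0.06 rad and z of plate in the frame of housing below 0.064 m), for 0.05 s.
At the end, for the whole second after the job is handed in: the plate is snapped home: its underside within 1.5 mm of the shoulder at all four standoffs, centred within 4 mm and square within 0.05 rad on the box, at rest (z of each of plate_hole0, plate_hole1, plate_hole2, plate_hole3 in the frame of housing below 0.0515 m and z of plate in the frame of housing above 0.048 m and horizontal distance between plate and housing below 0.004 m and angle between the y axis of plate and the y axis of housing, either way round below 0.05 rad and linear speed of plate below 0.01 m/s); the robot touches nothing.
It fails at once if the plate is pressed on the box with more than 25 N (contact force between plate and housing above 25 N).
It fails at once if the plate leans more than 0.10 rad while on the standoffs (horizontal distance between plate and housing below 0.02 m and z of plate in the frame of housing below 0.068 m and angle between plate's own z axis and vertical above 0.1 rad).
It fails at once if a bystander is moved more than 30 mm (distance of any of tub, glue, clamp from where it was at the start of the episode above 0.03 m).
It also fails if it takes over 72 s, if anything falls off the work surface, if the arm or the gripper's body presses on something with over 40 N, if the wrist force passes 120 N, or if a joint passes its speed limit or range.

ROBOT

A 6-joint arm with a two-finger parallel gripper is mounted at the origin on the work surface. World frame = base frame: x ahead of the robot, y to its left, z up, the work surface at z = 0. Lengths are in m, angles in rad, forces in N, time in s.
With the tool pointing down it reaches from about 0.2 to 0.875 m from the base axis. Payload 3.4 kg.
Tool frame: the origin (TCP) lies at the very end of the fingers, on their centre line; the grasp point (between the pads) lies 19 mm behind it; z points along the fingers, y is the line along which they close (so a half turn about z gives the same grasp; the last joint's range is limited). The gripper opens to 94 mm and grips with 3 to 60 N. Pads are 16 mm wide; open, the fingers measure 119 mm over their backs; the gripper's body (75 mm by 177 mm) begins 78 mm behind the grasp point.
Start: joints at [-1.423, 0.276, 1.505, -0, 1.361, -0.121], TCP at [0.153, -0.554, 0.205] pointing down, gripper open.
Joint ranges: [-2.89, 2.89], [-0.75, 2.08], [0.22, 2.7], [-1.18, 4.32], [0.11, 2.71], [-2.7, 2.7]. Speed limits (rad/s): [2.57, 2.57, 3.14, 3.14, 3.14, 3.14].

INTERFACE

Orientations are given as [roll, pitch, yaw] about the fixed x, y, z axes, in that order (R = Rz(yaw) Ry(pitch) Rx(roll)).
In Python, from cell import robot gives the robot as it stands.
- The arm moves only by the tool send_rows, never from a script. Its argument "series" is text: rows parted by semicolons, each of 5 numbers parted by spaces: the shift along the world's x, y, z in units of 0.03 m (1.0 is 0.03 m), then the turn about the world's z in units of 0.08 rad (1.0 is 0.08 rad), then the opening, from 0 (shut) to 1 (fully open). In form: x y z roll jaw; .... A call has 1 to 10 rows; each row shifts and turns the commanded pose from where the row before left it; what a row does not reach is not made up. A row lasts 1/12 s, in which the tool goes at most 41.7 mm and 7.16 degrees, less where a joint would pass 70% of its speed; a pose out of reach is approached as far as the arm can. A call with a number of a shift or a turn outside -1 to 1 is refused whole. A call with a gripper value outside its range is refused whole. The fingers move at their own pace and stop on an object; "newtons" is the grip in N (left out, the last holds). Time passes only in rows, so rows that do not move let the fingers close. It gives the time, the measured TCP pose, the force, the opening and the grip force at its end, in the units of the state.
- robot.get_obs(): the state, without advancing time (a new reading comes with each control period).
- robot.get_image(name): name is "scene" or "top"; returns a dict with "frame" (384x512x3 uint8, red, green, blue), "z_map" (384x512 float32, m along the optical axis (not along the pixel's ray), 0 where there is no reading), "mtx" (3x3 intrinsics, pixels), "eye" and "rotation" of the camera in the world. Camera axes: x right, y down, z forward; pixel columns grow to the right and rows downward; lengths in m; the calibration is good to about 2 mm. A picture is of the moment at which its call begins.
- robot.hand_in(): hands the job in; it is judged then, once.
Trained networks look in the newest picture that a camera, given by its name, has taken for a name from the list of things; names that differ only in an ending like _2 or _b are one class to them, and where a whole thing is asked for, a point or a joint stands for the part that bears it (a point fixed in the world has none). Each returns a list of dicts, best first, with "conf" (0 to 1); they miss things now and then, are a little off and sometimes report something else, mostly with a low value. They report only what shows in the picture. A call takes as long as a camera call.
- robot.silhouettes(camera, label): "region" (384x512 bool, what is visible of it) and "xy" ([column, row] in pixels, amid what is visible of it).
The state is a dict: "clock": time; "joint_positions": joint angles; "qd": joint speeds; "tau": joint torques, N m; "tcp_pos": TCP position; "tcp_rot": TCP orientation; "ft_force": force on the tool from outside, world axes, zero at the start; "ft_torque": the same for the moment, N m; "width": finger opening in m; "gripper_force": force on a finger pad.
Only numpy, scipy, OpenCV 4.12 (cv2) and the standard library are available. Lean on these libraries where they do the work, as an engineer would, in place of code of your own. Each camera call takes 0.05 s, during which the arm holds its last target. There are 200 camera calls.

## Working session

There is one attempt and no reset: what is moved stays moved. The work goes in short steps, Python scripts to look and compute and a tool call to move; the robot and the scene stay as the last step left them, time stands still between calls to the robot, and variables do not carry over. Pictures are saved under pics/ and viewed, at most 10 in all, crops included, and the job is handed in when it is done.

Besides the shell and the picture viewer there is one more tool, called after "Emit:" as name(argument=value, ...), one argument or row to a line, values as JSON. send_rows: Moves the arm, as the interface text tells. Its arguments: {"type":"object","properties":{"series":{"type":"string"},"newtons":{"type":"number"}},"required":["series"]}

```bash
mkdir -p pics
cat > h.py <<'E'
import numpy as np, cv2
from cell import robot
def pts(im):
    z=im["z_map"]; K=im["mtx"]; v,u=np.mgrid[:z.shape[0],:z.shape[1]]
    P=np.stack([(u-K[0,2])/K[0,0]*z,(v-K[1,2])/K[1,1]*z,z],-1)
    return P@np.array(im["rotation"]).T+np.array(im["eye"])
E
python3 - <<'E'
from h import *
o=robot.get_obs(); print(o["tcp_pos"],o["tcp_rot"],o["width"],o["ft_force"])
ims=[]
for c in("top","scene"):
    im=robot.get_image(c); P=pts(im); print(c,im["eye"],im["mtx"][0][0])
    f=im["frame"][...,::-1].copy()
    for n in("plate","housing","tub","glue","clamp","plate_grip","standoff0"):
        for s in robot.silhouettes(c,n)[:2]:
            r=s["region"]&(im["z_map"]>0); q=P[r]
            rect=cv2.minAreaRect(q[:,:2].astype(np.float32))
            print(n,round(s["conf"],2),np.round(s["xy"]),r.sum(),"med",np.round(np.median(q,0),4),"rect",np.round(rect[0],4),np.round(rect[1],4),round(rect[2],2))
    ims.append(f)
    cv2.imwrite(f"pics/{c}0.png",cv2.resize(f,(768,576),interpolation=cv2.INTER_CUBIC))
E
```

```text
[ 0.15260643 -0.55378181  0.20460548] [-3.13977661e+00 -2.16353210e-04  2.68793084e-01] 0.09391148338221096 [-0.57876065 -0.28766331 -0.90872473]Traceback (most recent call last):
  File "<stdin>", line 5, in <module>
  File "h.py", line 6, in pts
    return P@np.array(im["rotation"]).T+np.array(im["eye"])
           ~~~~~~~~~~~~~~~~~~~~~~~~~~~~^~~~~~~~~~~~~~~~~~~~
ValueError: operands could not be broadcast together with shapes (384,512) (3,)
```

```bash
cat > h.py <<'E'
import numpy as np, cv2
from scipy.spatial.transform import Rotation as Ro
from cell import robot
def cam(im):
    return Ro.from_euler("xyz",im["rotation"]).as_matrix(),np.array(im["eye"]),np.array(im["mtx"])
def pts(im):
    z=im["z_map"]; R,e,K=cam(im); v,u=np.mgrid[:z.shape[0],:z.shape[1]]
    P=np.stack([(u-K[0,2])/K[0,0]*z,(v-K[1,2])/K[1,1]*z,z],-1)
    return P@R.T+e
E
python3 - <<'E'
from h import *
for c in("top","scene"):
    im=robot.get_image(c); P=pts(im); print(c,im["eye"],im["rotation"],im["mtx"][0][0])
    f=im["frame"][...,::-1].copy()
    for n in("plate","housing","tub","glue","clamp","plate_grip","standoff0"):
        for s in robot.silhouettes(c,n)[:2]:
            r=s["region"]&(im["z_map"]>0); q=P[r]
            rect=cv2.minAreaRect(q[:,:2].astype(np.float32))
            print(n,round(s["conf"],2),np.round(s["xy"]),r.sum(),"med",np.round(np.median(q,0),4),"rect",np.round(rect[0],4),np.round(rect[1],4),round(rect[2],2))
    cv2.imwrite(f"pics/{c}0.png",cv2.resize(f,(768,576),interpolation=cv2.INTER_CUBIC))
E
```

```text
top [ 0.42042865 -0.01735582  1.06542973] [-2.97659773  0.0163866  -1.58903576] 387.1981416307756
plate 0.6 [348. 225.] 2446 med [ 0.488  -0.2361  0.0077] rect [ 0.4888 -0.2369] [0.118  0.1568] 1.52
housing 0.63 [182. 212.] 3346 med [0.5298 0.2122 0.0171] rect [0.5338 0.2192] [0.1925 0.1398] 89.51
tub 0.63 [263. 142.] 721 med [0.7276 0.0037 0.0096] rect [7.256e-01 4.000e-04] [0.0813 0.0964] 64.0
glue 0.71 [189. 153.] 272 med [0.6908 0.1886 0.0701] rect [0.6962 0.1922] [0.0346 0.0418] 43.32
clamp 0.87 [346. 160.] 731 med [ 0.6745 -0.2309  0.0178] rect [ 0.6634 -0.2325] [0.074  0.1509] 80.09
plate_grip 0.71 [349. 223.] 2388 med [ 0.4879 -0.2368  0.0077] rect [ 0.4897 -0.2373] [0.1161 0.1579] 0.73
standoff0 0.9 [181. 214.] 3338 med [0.5296 0.2141 0.0172] rect [0.5294 0.2118] [0.1774 0.1307] 89.28
scene [0.99504209 0.43450219 0.54522037] [-2.22483449 -0.0102027   2.37379695] 348.03269635608706
plate 0.84 [215. 163.] 1353 med [ 0.4965 -0.2186  0.0073] rect [ 0.4884 -0.2362] [0.1254 0.1679] 1.92
housing 0.97 [344. 254.] 5948 med [0.5373 0.2214 0.0293] rect [0.5061 0.2151] [0.1768 0.1814] 89.17
housing 0.37 [203. 239.] 1297 med [ 0.7166 -0.0038  0.0224] rect [ 0.7144 -0.0066] [0.1103 0.0893] 52.44
tub 0.55 [203. 240.] 1328 med [ 0.7151 -0.0037  0.0221] rect [ 0.7059 -0.0119] [0.129  0.0823] 52.44
clamp 0.8 [160. 193.] 697 med [ 0.6874 -0.2167  0.0159] rect [ 0.6652 -0.2287] [0.0738 0.1489] 80.06
clamp 0.74 [218. 163.] 1243 med [ 0.496  -0.2203  0.0074] rect [ 0.4899 -0.236 ] [0.1161 0.1639] 0.3
plate_grip 0.86 [216. 164.] 1248 med [ 0.496  -0.2213  0.0073] rect [ 0.4877 -0.2339] [0.1583 0.1225] 89.22
standoff0 0.56 [344. 252.] 6112 med [0.5375 0.2211 0.0287] rect [0.5051 0.1998] [0.2076 0.1836] 89.38
standoff0 0.3 [159. 194.] 706 med [ 0.6867 -0.2167  0.0159] rect [ 0.6728 -0.2296] [0.0994 0.1442] 65.87
```

View pics/top0.png

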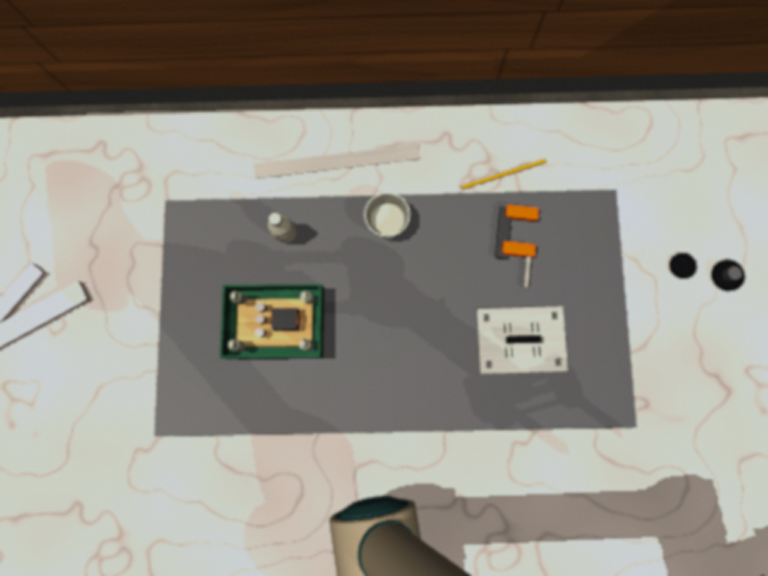

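View pics/scene0.png

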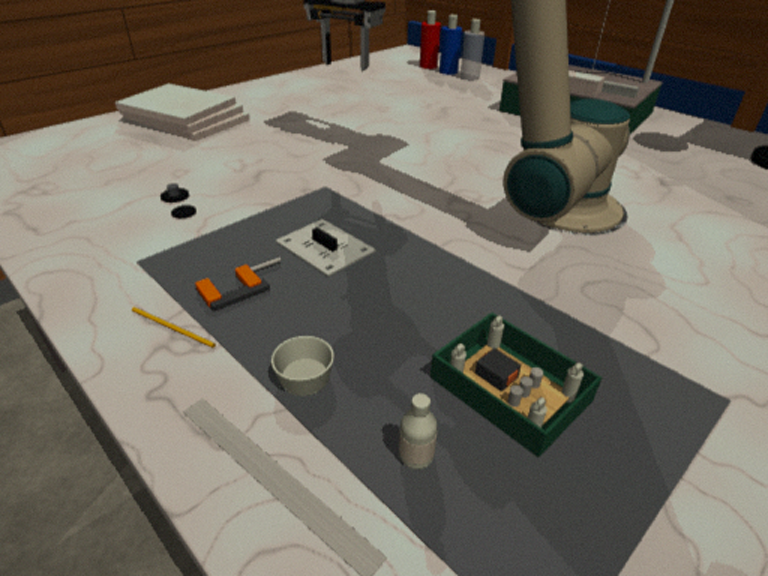

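Top view: the plate is at about (522,340) and the box at (272,321), with the tub at (387,215), glue at (283,228) and clamp at (518,232). The scene view agrees with this. Next I'll refine the plate and box poses from the depth points.

```bash
cat >> h.py <<'E'
def box(im,P,n=4):
    """housing centre/yaw from standoff tips: clusters of points above rim"""
    near=(abs(P[...,0]-.53)<.1)&(abs(P[...,1]-.213)<.12)
    m=near&(P[...,2]>.058)&(P[...,2]<.09)
    k,l,st,c=cv2.connectedComponentsWithStats(m.astype(np.uint8))
    return [(st[i,4],np.round(c[i],1),np.round(P[l==i].mean(0),4),np.round(P[l==i][:,2].max(),4)) for i in range(1,k) if st[i,4]>=3]
E
python3 - <<'E'
from h import *
for c in("top","scene"):
    im=robot.get_image(c); P=pts(im); ok=im["z_map"]>0
    mat=(abs(P[...,0]-.5)<.08)&(abs(P[...,1])<.05)&ok; print(c,"mat z",np.median(P[mat][:,2]).round(4))
    near=(abs(P[...,0]-.49)<.09)&(abs(P[...,1]+.237)<.11)&ok
    g=im["frame"].min(2)
    for nm,m in(("plate",near&(g>120)&(P[...,2]<.02)),("rib",near&(P[...,2]>.018)&(P[...,2]<.05)&(P[...,0]<.56))):
        q=P[m]; r=cv2.minAreaRect(q[:,:2].astype(np.float32)); print(nm,m.sum(),q.mean(0).round(4),np.round(r[0],4),np.round(r[1],4),r[2],"zmed",np.median(q[:,2]).round(4),np.percentile(q[:,2],95).round(4))
    for b in box(im,P): print("tip",b)
    nb=(abs(P[...,0]-.53)<.1)&(abs(P[...,1]-.213)<.12)&ok
    m=nb&(abs(P[...,2]-.047)<.006)&(im["frame"][...,1]>im["frame"][...,0]*1.3)
    q=P[m]; r=cv2.minAreaRect(q[:,:2].astype(np.float32)); print("rim",m.sum(),np.round(r[0],4),np.round(r[1],4),r[2],np.median(q[:,2]))
E
```

```text
top mat z 0.0035
plate 2398 [ 0.4892 -0.236   0.0073] [ 0.4899 -0.2371] [0.12   0.1628] 0.5579521059989929 zmed 0.0074 0.0108
rib 129 [ 0.4892 -0.2348  0.0309] [ 0.489  -0.2353] [0.0581 0.0137] 88.65763092041016 zmed 0.0313 0.0345
tip (np.int32(21), array([156.3, 197. ]), array([0.5708, 0.2714, 0.0657]), np.float64(0.0718))
tip (np.int32(20), array([203. , 196.8]), array([0.5688, 0.1485, 0.0659]), np.float64(0.0717))
tip (np.int32(24), array([154.6, 229.1]), array([0.4871, 0.2737, 0.0653]), np.float64(0.0718))
tip (np.int32(20), array([202.5, 229.1]), array([0.4847, 0.1494, 0.0658]), np.float64(0.0723))
rim 357 [0.5286 0.2114] [0.177  0.1288] 89.98849487304688 0.04790884733475087
scene mat z 0.0032
plate 883 [ 0.4956 -0.2264  0.0073] [ 0.4902 -0.2333] [0.1161 0.1562] 0.6650063395500183 zmed 0.0073 0.0089
rib 115 [ 0.4922 -0.2289  0.0274] [ 0.4902 -0.2321] [0.0609 0.0159] 89.86539459228516 zmed 0.029 0.0324
tip (np.int32(31), array([331.5, 213. ]), array([0.4901, 0.1546, 0.0649]), np.float64(0.0692))
tip (np.int32(36), array([305.8, 232. ]), array([0.5736, 0.1535, 0.0646]), np.float64(0.0701))
tip (np.int32(37), array([384.3, 244.8]), array([0.4922, 0.2782, 0.0648]), np.float64(0.0695))
tip (np.int32(45), array([359.4, 268.2]), array([0.5758, 0.2768, 0.0648]), np.float64(0.0701))
rim 868 [0.5302 0.2147] [0.1771 0.1323] 89.0397720336914 0.04660613120527446
```

Emit:
send_rows(
  series="0.6 0.6 0 1 0.6;0.6 0.6 0 1 0.6;0.6 0.6 0 1 0.6;0.6 0.6 0 1 0.6;0.6 0.6 0 1 0.6;0.6 0.6 0 1 0.6;0.6 0.6 0 1 0.6;0.6 0.6 0 1 0.6;0.6 0.6 0 1 0.6;0.6 0.6 0 1 0.6",
  newtons=25,
)

```text
clock: 1.78
tcp_pos: [0.3335, -0.3734, 0.2056]
tcp_rot: [3.141, 0.0, 1.073]
ft_force: [-0.2, -1.0, -0.4]
width: 0.0565
gripper_force: 0.0
```

Emit:
send_rows(
  series="0.7 0.6 -0.4 1 0.6;0.7 0.6 -0.4 1 0.6;0.7 0.6 -0.4 1 0.6;0.7 0.6 -0.4 1 0.6;0.7 0.6 -0.5 1 0.6;0.7 0.6 -0.5 1 0.6;0.7 0.6 -0.5 0.4 0.6;0.4 0.4 -0.5 0 0.6;0 0 0 0 0.6;0 0 0 0 0.6",
)

```text
clock: 2.62
tcp_pos: [0.4914, -0.2357, 0.0968]
tcp_rot: [-3.14, -0.001, 1.583]
ft_force: [-0.3, -1.4, -0.4]
width: 0.0565
gripper_force: 0.0
```

Emit:
send_rows(
  series="-0.05 0 -0.5 0 0.6;0 0 -0.5 0 0.6;0 0 -0.5 0 0.6;0 0 -0.5 0 0.6;0 0 -0.4 0 0.6;0 0 -0.3 0 0.6;0 0 -0.15 0 0.6;0 0 0 0 0.6",
)

```text
clock: 3.28
tcp_pos: [0.4896, -0.237, 0.0118]
tcp_rot: [-3.141, -0.0, 1.58]
ft_force: [0.2, -0.0, -0.1]
width: 0.0566
gripper_force: 0.0
```

Emit:
send_rows(
  series="0 0 0 0 0.3;0 0 0 0 0;0 0 0 0 0;0 0 0 0 0;0 0 0 0 0;0 0 0 0 0;0 0 0 0 0;0 0 0 0 0",
)

```text
clock: 3.95
tcp_pos: [0.4901, -0.2363, 0.0121]
tcp_rot: [-3.141, 0.0, 1.581]
ft_force: [-0.9, -0.6, 1.8]
width: 0.0139
gripper_force: 25.0
```

Emit:
send_rows(
  series="0 0 0.2 0 0;0 0 0.3 0 0;0 0 0.5 0 0;0 0 0.6 0 0;0 0 0.6 0 0;0 0 0.6 0 0;0 0 0.6 0 0;0 0 0.5 0 0;0 0 0.3 0 0;0 0 0 0 0",
)

```text
clock: 4.78
tcp_pos: [0.4915, -0.2372, 0.1405]
tcp_rot: [3.137, 0.003, 1.581]
ft_force: [0.8, -0.4, -1.1]
width: 0.0137
gripper_force: 25.0
```

```bash
cat >> h.py <<'E'
def plate_pts(im,P,x,y,lo,hi):
    return P[(im["z_map"]>0)&(abs(P[...,0]-x)<.09)&(abs(P[...,1]-y)<.11)&(P[...,2]>lo)&(P[...,2]<hi)&(im["frame"].min(2)>110)]
E
python3 - <<'E'
from h import *
o=robot.get_obs(); print(o["tcp_pos"],o["width"],o["ft_force"])
for c in ("top","scene"):
    im=robot.get_image(c); P=pts(im); x,y,z=o["tcp_pos"]
    q=plate_pts(im,P,x,y,z-.03,z+.012); r=cv2.minAreaRect(q[:,:2].astype(np.float32))
    A=np.c_[q[:,:2]-[x,y],np.ones(len(q))]; s=np.linalg.lstsq(A,q[:,2],rcond=None)[0]
    print(c,len(q),np.round(r[0],4),np.round(r[1],4),r[2],"slope",s.round(4))
E
```

```text
[ 0.49150667 -0.23716925  0.14050165] 0.013676272669879103 [ 0.84817741 -0.38284629 -1.13783656]
top 1406 [ 0.4919 -0.2372] [0.1161 0.1566] 0.6707384586334229 slope [ 0.0035 -0.0025  0.1359]
scene 733 [ 0.4907 -0.2331] [0.1186 0.1574] 0.5111442804336548 slope [ 0.0042 -0.0022  0.1341]
```

Emit:
send_rows(
  series="0.1 0.3 0 0 0;0.1 0.6 0 0 0;0.1 0.9 0 0 0;0.1 0.9 0 0 0;0.1 0.9 0 0 0;0.1 0.9 0 0 0;0.1 0.9 0 0 0;0.1 0.9 0 0 0;0.1 0.9 0 0 0;0.1 0.9 0 0 0",
)

```text
clock: 5.72
tcp_pos: [0.5192, 0.0088, 0.1367]
tcp_rot: [-3.139, -0.001, 1.581]
ft_force: [0.5, -0.2, -2.3]
width: 0.0137
gripper_force: 25.0
```

Emit:
send_rows(
  series="0.1 0.9 0 -0.1 0;0.1 0.9 0 -0.1 0;0.05 0.9 0 -0.1 0;0 0.9 0 -0.05 0;0 0.9 0 0 0;0 0.9 0 0 0;0 0.9 0 0 0;0 0.5 0 0 0;0 0.1 0 0 0;0 0 0 0 0",
)

```text
clock: 6.55
tcp_pos: [0.5266, 0.2146, 0.1368]
tcp_rot: [-3.139, 0.001, 1.555]
ft_force: [-0.0, -0.6, -1.4]
width: 0.0138
gripper_force: 25.0
```

```bash
cat > m.py <<'E'
from h import *
import sys
o=robot.get_obs(); print(o["clock"],np.round(o["tcp_pos"],4),np.round(o["tcp_rot"],4),o["width"],o["ft_force"])
x,y,z=o["tcp_pos"]
for c in ("top","scene"):
    im=robot.get_image(c); P=pts(im)
    q=plate_pts(im,P,x,y,z-.03,z+.012); r=cv2.minAreaRect(q[:,:2].astype(np.float32))
    A=np.c_[q[:,:2]-[x,y],np.ones(len(q))]; s=np.linalg.lstsq(A,q[:,2],rcond=None)[0]
    print(c,len(q),np.round(r[0],4),np.round(r[1],4),r[2],"slope",s.round(4))
    f=im["frame"][...,::-1]; R,e,K=cam(im)
    p=K@(R.T@(np.array([.529,.2125,.08])-e)); u,v=(p[:2]/p[2]).astype(int)
    a,b=max(u-80,0),max(v-60,0)
    cv2.imwrite(f"pics/{c}{sys.argv[1]}.png",cv2.resize(f[b:b+120,a:a+160],(800,600),interpolation=cv2.INTER_CUBIC)); print("crop",a,b)
    for t in box(im,P): print("tip",t)
E
python3 m.py 1
```

```text
6.55 [0.5266 0.2146 0.1368] [-3.1393e+00  8.0000e-04  1.5551e+00] 0.013759536376842579 [-0.0476129  -0.60236187 -1.41735706]
top 1185 [0.5258 0.1806] [0.0881 0.1129] 89.02445220947266 slope [0.0006 0.0011 0.132 ]
crop 97 151
tip (np.int32(7), array([204., 197.]), array([0.5686, 0.1464, 0.0636]), np.float64(0.0689))
tip (np.int32(4), array([204. , 228.5]), array([0.4864, 0.146 , 0.063 ]), np.float64(0.0654))
scene 2059 [0.5271 0.217 ] [0.1563 0.1181] 89.77095794677734 slope [-0.0007 -0.0015  0.1318]
crop 265 170
tip (np.int32(37), array([305.8, 232. ]), array([0.5736, 0.1536, 0.0646]), np.float64(0.0703))
tip (np.int32(38), array([384.5, 244.8]), array([0.4918, 0.2784, 0.0644]), np.float64(0.0695))
tip (np.int32(46), array([359.5, 268.2]), array([0.5759, 0.2769, 0.0649]), np.float64(0.0711))
```

Emit:
send_rows(
  series="0.08 -0.09 -0.3 0 0;0 0 -0.4 0 0;0 0 -0.4 0 0;0 0 -0.3 0 0;0 0 -0.2 0 0;0 0 -0.1 0 0;0 0 0 0 0;0 0 0 0 0;0 0 0 0 0;0 0 0 0 0",
)

```text
clock: 7.48
tcp_pos: [0.5306, 0.2111, 0.0876]
tcp_rot: [3.14, -0.0, 1.553]
ft_force: [0.1, -0.9, -2.1]
width: 0.0141
gripper_force: 25.0
```

```bash
python3 m.py 2
```

```text
7.4833 [0.5306 0.2111 0.0876] [ 3.1402e+00 -3.0000e-04  1.5529e+00] 0.014066180617135207 [ 0.0636036  -0.9111479  -2.06542134]
top 1080 [0.5318 0.2104] [0.1513 0.1182] 86.74581909179688 slope [0.0021 0.0075 0.083 ]
crop 97 151
tip (np.int32(3), array([175., 190.]), array([0.5855, 0.2182, 0.0837]), np.float64(0.0847))
tip (np.int32(1221), array([194.4, 211.9]), array([0.528 , 0.1676, 0.0825]), np.float64(0.0878))
tip (np.int32(12), array([174. , 225.5]), array([0.4942, 0.2194, 0.0825]), np.float64(0.0854))
tip (np.int32(7), array([147., 229.]), array([0.4866, 0.288 , 0.0827]), np.float64(0.0855))
scene 1982 [0.531  0.2144] [0.1567 0.1174] 89.08660888671875 slope [0.0019 0.0005 0.0824]
crop 265 170
tip (np.int32(2917), array([347.7, 237.8]), array([0.5436, 0.226 , 0.0822]), np.float64(0.0897))
```

View pics/scene2.png

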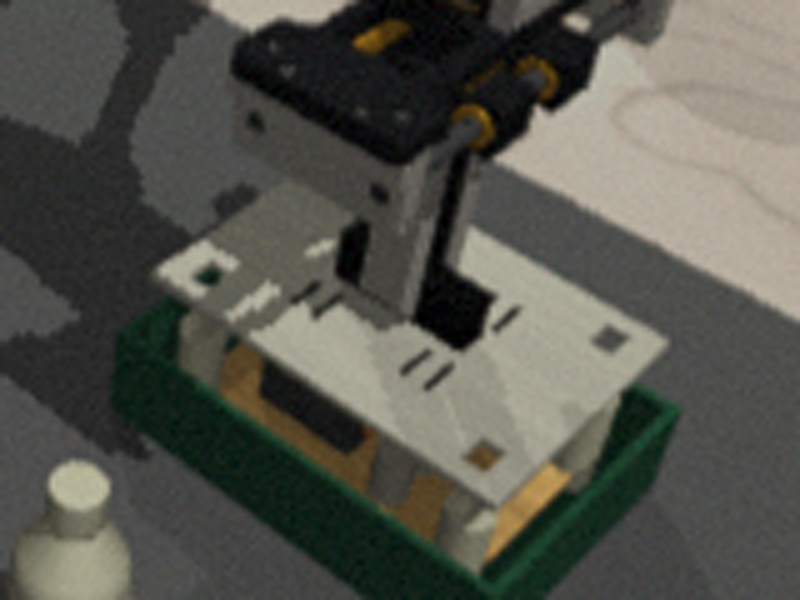

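View pics/top2.png

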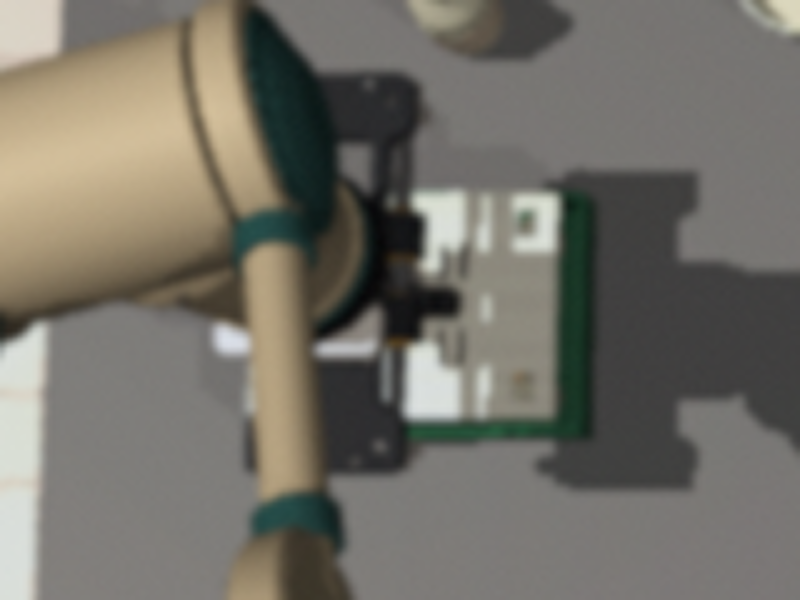

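The scene view shows the plate over the box and about parallel to it. In the scene camera the two centres are under 1 mm apart. I'll make a small correction and then lower slowly.

Emit:
send_rows(
  series="-0.04 0.02 -0.1 0 0;0 0 -0.1 0 0;0 0 -0.1 0 0;0 0 0 0 0;0 0 0 0 0;0 0 0 0 0",
)

```text
clock: 8.08
tcp_pos: [0.5289, 0.2115, 0.0779]
tcp_rot: [3.142, 0.0, 1.553]
ft_force: [-0.0, 0.3, -1.7]
width: 0.0136
gripper_force: 25.0
```

Emit:
send_rows(
  series="0 0 -0.05 0 0;0 0 -0.05 0 0;0 0 0 0 0;0 0 0 0 0",
)

```text
clock: 8.42
tcp_pos: [0.5288, 0.2115, 0.0749]
tcp_rot: [-3.141, 0.0, 1.553]
ft_force: [-0.4, 0.1, -1.4]
width: 0.0138
gripper_force: 25.0
```

Emit:
send_rows(
  series="0 0 -0.04 0 0;0 0 -0.04 0 0;0 0 0 0 0;0 0 0 0 0",
)

```text
clock: 8.75
tcp_pos: [0.5293, 0.2115, 0.0727]
tcp_rot: [3.141, -0.0, 1.553]
ft_force: [0.4, -0.0, -1.3]
width: 0.0136
gripper_force: 25.0
```

Emit:
send_rows(
  series="0 0 -0.03 0 0;0 0 -0.03 0 0;0 0 0 0 0;0 0 0 0 0",
)

```text
clock: 9.08
tcp_pos: [0.5295, 0.2116, 0.0714]
tcp_rot: [3.14, -0.0, 1.553]
ft_force: [0.5, -0.9, 3.3]
width: 0.014
gripper_force: 25.0
```

```bash
python3 m.py 3
```

```text
9.0833 [0.5295 0.2116 0.0714] [ 3.1401e+00 -3.0000e-04  1.5529e+00] 0.013974932298657749 [ 0.49065094 -0.90460393  3.29589851]
top 1056 [0.5323 0.216 ] [0.1656 0.1182] 88.91484832763672 slope [-0.01   -0.0385  0.0646]
crop 97 151
tip (np.int32(1174), array([195.3, 212.8]), array([0.5274, 0.1683, 0.067 ]), np.float64(0.09))
tip (np.int32(14), array([148.8, 229.3]), array([0.4869, 0.2882, 0.0671]), np.float64(0.0705))
scene 2022 [0.5288 0.2152] [0.1553 0.1186] 88.91758728027344 slope [ 0.0018 -0.0001  0.0663]
crop 265 170
tip (np.int32(3089), array([347.2, 243.2]), array([0.542 , 0.227 , 0.0675]), np.float64(0.0899))
```

View pics/scene3.png

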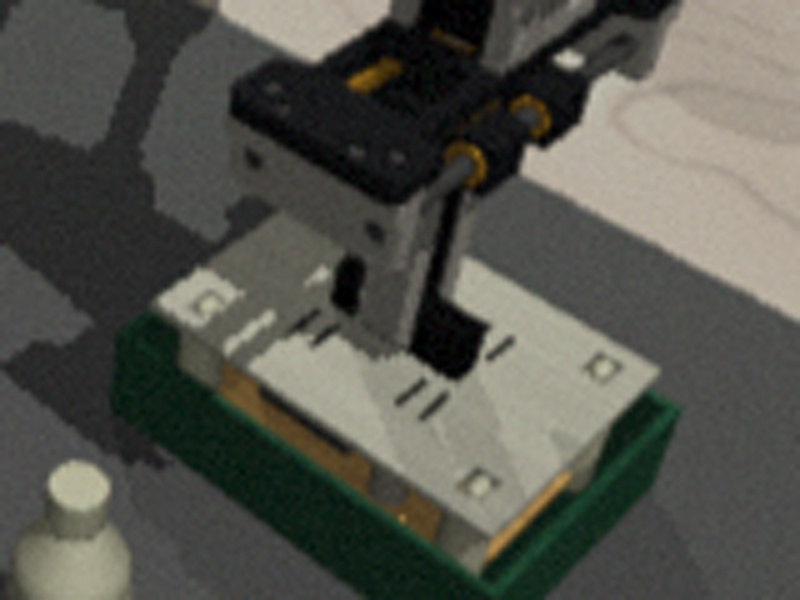

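Emit:
send_rows(
  series="0 0 0.05 0 0.2;0 0 0 0 0.4;0 0 0 0 0.6;0 0 0 0 0.6;0 0 0 0 0.6;0 0 0.4 0 0.6;0 0 0.5 0 0.6;0 0 0.3 0 0.6;0 0 0 0 0.32;0 0 0 0 0.32",
)

```text
clock: 10.02
tcp_pos: [0.5291, 0.2116, 0.1086]
tcp_rot: [3.141, -0.0, 1.553]
ft_force: [-0.2, 0.2, 0.7]
width: 0.047
gripper_force: 0.0
```

```bash
sed -i 's/z-.03,z+.012/.05,.08/' m.py; python3 m.py 4
```

```text
10.0167 [0.5291 0.2116 0.1086] [ 3.1406e+00 -3.0000e-04  1.5528e+00] 0.046977004925954975 [-0.24096791  0.18791967  0.7221424 ]
top 1193 [0.5306 0.1762] [0.0828 0.1181] 87.32308197021484 slope [-0.0003 -0.0024  0.0665]
crop 97 151
tip (np.int32(1315), array([193.5, 212.7]), array([0.5278, 0.1728, 0.0671]), np.float64(0.09))
tip (np.int32(9), array([172., 206.]), array([0.5456, 0.228 , 0.0721]), np.float64(0.0885))
tip (np.int32(5), array([178. , 210.8]), array([0.5309, 0.2085, 0.0882]), np.float64(0.0886))
tip (np.int32(3), array([171., 229.]), array([0.4865, 0.2307, 0.0669]), np.float64(0.0683))
scene 2249 [0.5302 0.2154] [0.1547 0.1178] 89.07969665527344 slope [0.0017 0.0001 0.0664]
crop 265 170
tip (np.int32(3359), array([346.6, 241.2]), array([0.5383, 0.223 , 0.0676]), np.float64(0.09))
```

Emit:
send_rows(
  series="-0.03 -0.45 0 0 0.32;0 -0.6 0 0 0.32;0 -0.6 0 0 0.32;0 -0.4 0 0 0.32;0 0 -0.3 0 0.32;0 0 -0.4 0 0.32;0 0 -0.3 0 0.32;0 0 -0.2 0 0.32;0 0 0 0 0.32;0 0 0 0 0.32",
)

```text
clock: 10.95
tcp_pos: [0.5277, 0.1503, 0.0717]
tcp_rot: [-3.141, 0.0, 1.553]
ft_force: [-1.0, -0.5, -0.1]
width: 0.0302
gripper_force: 0.0
```

Emit:
send_rows(
  series="0 0 -0.04 0 0.32;0 0 -0.04 0 0.32;0 0 -0.04 0 0.32;0 0 -0.04 0 0.32;0 0 0 0 0.32",
)

```text
clock: 11.37
tcp_pos: [0.5279, 0.1501, 0.0675]
tcp_rot: [3.141, -0.0, 1.553]
ft_force: [-0.9, -0.0, -0.4]
width: 0.03
gripper_force: 0.0
```

Emit:
send_rows(
  series="0 0 -0.03 0 0.32;0 0 -0.03 0 0.32;0 0 0 0 0.32",
)

```text
clock: 11.62
tcp_pos: [0.5282, 0.15, 0.0661]
tcp_rot: [3.141, -0.0, 1.553]
ft_force: [-0.2, -0.2, 2.2]
width: 0.0302
gripper_force: 1.3
```

Emit:
send_rows(
  series="0 0 -0.03 0 0.32;0 0 0 0 0.32",
)

```text
clock: 11.78
tcp_pos: [0.5283, 0.15, 0.0653]
tcp_rot: [3.141, -0.0, 1.553]
ft_force: [-0.3, 0.1, 3.6]
width: 0.0304
gripper_force: 2.2
```

Emit:
send_rows(
  series="0 0 -0.03 0 0.32;0 0 0 0 0.32",
)

```text
clock: 11.95
tcp_pos: [0.5283, 0.15, 0.0645]
tcp_rot: [3.141, -0.0, 1.553]
ft_force: [-0.4, -0.4, 5.9]
width: 0.0302
gripper_force: 2.8
```

Emit:
send_rows(
  series="0 0 -0.03 0 0.32;0 0 0 0 0.32",
)

```text
clock: 12.12
tcp_pos: [0.5284, 0.15, 0.0638]
tcp_rot: [3.14, -0.0, 1.553]
ft_force: [0.0, -0.1, 7.2]
width: 0.0303
gripper_force: 3.4
```

Emit:
send_rows(
  series="0 0 -0.02 0 0.32;0 0 0 0 0.32",
)

```text
clock: 12.28
tcp_pos: [0.5284, 0.1501, 0.0634]
tcp_rot: [3.14, -0.0, 1.553]
ft_force: [-0.9, -1.0, 7.5]
width: 0.03
gripper_force: 4.2
```

Emit:
send_rows(
  series="0 0 -0.03 0 0.32;0 0 0 0 0.32",
)

```text
clock: 12.45
tcp_pos: [0.5284, 0.1501, 0.0625]
tcp_rot: [3.14, -0.0, 1.553]
ft_force: [-1.6, -0.3, 5.1]
width: 0.0298
gripper_force: 2.4
```

Emit:
send_rows(
  series="0 0 -0.03 0 0.32;0 0 0 0 0.32",
)

```text
clock: 12.62
tcp_pos: [0.5283, 0.1501, 0.0608]
tcp_rot: [3.141, -0.0, 1.553]
ft_force: [-0.0, -0.0, 2.2]
width: 0.0303
gripper_force: 1.7
```

Emit:
send_rows(
  series="0 0 -0.03 0 0.32;0 0 0 0 0.32",
)

```text
clock: 12.78
tcp_pos: [0.5282, 0.1501, 0.0595]
tcp_rot: [3.141, -0.0, 1.553]
ft_force: [0.9, 0.2, 2.0]
width: 0.0301
gripper_force: 1.0
```

Emit:
send_rows(
  series="0 0 -0.03 0 0.32;0 0 0 0 0.32",
)

```text
clock: 12.95
tcp_pos: [0.5279, 0.1499, 0.0583]
tcp_rot: [-3.141, 0.0, 1.553]
ft_force: [0.4, -0.3, 1.5]
width: 0.0305
gripper_force: 0.5
```

Emit:
send_rows(
  series="0 0 -0.02 0 0.32;0 0 0 0 0.32",
)

```text
clock: 13.12
tcp_pos: [0.5279, 0.15, 0.0582]
tcp_rot: [-3.141, 0.0, 1.553]
ft_force: [0.3, -0.6, 3.4]
width: 0.0301
gripper_force: 1.3
```

Emit:
send_rows(
  series="0 0 -0.02 0 0.32;0 0 0 0 0.32",
)

```text
clock: 13.28
tcp_pos: [0.528, 0.15, 0.058]
tcp_rot: [3.141, 0.0, 1.553]
ft_force: [-0.6, -0.6, 5.1]
width: 0.0297
gripper_force: 2.7
```

Emit:
send_rows(
  series="0 0 -0.03 0 0.32;0 0 0 0 0.32",
)

```text
clock: 13.45
tcp_pos: [0.528, 0.15, 0.0579]
tcp_rot: [3.141, 0.0, 1.553]
ft_force: [-2.6, -0.9, 9.5]
width: 0.0299
gripper_force: 5.0
```

Emit:
send_rows(
  series="0 0 0.2 0 0.32;0 0 0.5 0 0.32;0 0 0.5 0 0.32;0.02 0.4 0.3 0 0.32;0.02 0.8 0 0 0.32;0.02 0.9 0 0 0.32;0.01 0.9 0 0 0.32;0 0.7 0 0 0.32;0 0.44 0 0 0.32;0 0 0 0 0.32",
)

```text
clock: 14.28
tcp_pos: [0.5298, 0.2771, 0.1013]
tcp_rot: [-3.141, -0.001, 1.556]
ft_force: [0.2, 0.1, -1.1]
width: 0.03
gripper_force: 0.0
```

```bash
python3 m.py 5
```

```text
14.2833 [0.5298 0.2771 0.1013] [-3.1415e+00 -1.0000e-03  1.5556e+00] 0.03001281265062501 [ 0.17849497  0.13344728 -1.1086998 ]
top 1676 [0.5317 0.232 ] [0.1295 0.1203] 89.77371215820312 slope [-0.0005  0.0659  0.0665]
crop 97 151
tip (np.int32(2206), array([175.8, 213.1]), array([0.5278, 0.2196, 0.0647]), np.float64(0.0899))
tip (np.int32(5), array([207.4, 197.4]), array([0.568 , 0.1381, 0.0592]), np.float64(0.0601))
tip (np.int32(3), array([206.7, 200.7]), array([0.5593, 0.1399, 0.0599]), np.float64(0.0601))
tip (np.int32(5), array([205.2, 209.6]), array([0.5359, 0.1438, 0.0589]), np.float64(0.0593))
tip (np.int32(3), array([202.3, 212. ]), array([0.5298, 0.1514, 0.0585]), np.float64(0.0595))
tip (np.int32(4), array([207., 232.]), array([0.4774, 0.1387, 0.0596]), np.float64(0.0605))
scene 1167 [0.5309 0.2302] [0.1252 0.1178] 89.99034881591797 slope [0.0023 0.0704 0.0664]
crop 265 170
tip (np.int32(2915), array([348.3, 243.7]), array([0.5396, 0.2283, 0.0655]), np.float64(0.0894))
```

Emit:
send_rows(
  series="0 -0.1 -0.2 0 0.32;0 0 -0.3 0 0.32;0 0 -0.3 0 0.32;0 0 -0.2 0 0.32;0 0 0 0 0.32;0 0 0 0 0.32",
)

```text
clock: 14.88
tcp_pos: [0.5297, 0.2706, 0.0709]
tcp_rot: [-3.14, 0.001, 1.552]
ft_force: [1.7, -0.6, 0.3]
width: 0.0299
gripper_force: 0.0
```

Emit:
send_rows(
  series="0 0 -0.04 0 0.32;0 0 -0.04 0 0.32;0 0 -0.04 0 0.32;0 0 0 0 0.32",
)

```text
clock: 15.22
tcp_pos: [0.5301, 0.2713, 0.0681]
tcp_rot: [3.141, -0.0, 1.553]
ft_force: [-0.8, 0.0, -0.2]
width: 0.0302
gripper_force: 0.0
```

Emit:
send_rows(
  series="0 0.08 0 0 0.32;0 0 -0.03 0 0.32;0 0 -0.03 0 0.32;0 0 0 0 0.32",
)

```text
clock: 15.55
tcp_pos: [0.5304, 0.2741, 0.0667]
tcp_rot: [3.141, -0.001, 1.553]
ft_force: [0.4, -0.0, 2.4]
width: 0.03
gripper_force: 1.0
```

Emit:
send_rows(
  series="0 0 -0.03 0 0.32;0 0 0 0 0.32",
)

```text
clock: 15.72
tcp_pos: [0.5305, 0.274, 0.0659]
tcp_rot: [3.14, -0.001, 1.553]
ft_force: [-0.5, 1.3, 4.1]
width: 0.03
gripper_force: 1.9
```

Emit:
send_rows(
  series="0 0 -0.03 0 0.32;0 0 0 0 0.32",
)

```text
clock: 15.88
tcp_pos: [0.5305, 0.274, 0.0651]
tcp_rot: [3.14, -0.001, 1.553]
ft_force: [-1.5, 1.4, 5.1]
width: 0.0298
gripper_force: 2.4
```

Emit:
send_rows(
  series="0 0 -0.03 0 0.32;0 0 0 0 0.32",
)

```text
clock: 16.05
tcp_pos: [0.5306, 0.274, 0.0644]
tcp_rot: [3.14, -0.001, 1.553]
ft_force: [-0.9, 0.0, 6.4]
width: 0.0301
gripper_force: 3.0
```

Emit:
send_rows(
  series="0 0 -0.02 0 0.32;0 0 0 0 0.32",
)

```text
clock: 16.22
tcp_pos: [0.5306, 0.274, 0.064]
tcp_rot: [3.14, -0.001, 1.553]
ft_force: [-0.7, 1.1, 6.5]
width: 0.0303
gripper_force: 3.5
```

Emit:
send_rows(
  series="0 0 -0.02 0 0.32;0 0 0 0 0.32",
)

```text
clock: 16.38
tcp_pos: [0.5306, 0.274, 0.0636]
tcp_rot: [3.14, -0.001, 1.553]
ft_force: [-1.0, -0.6, 7.4]
width: 0.0303
gripper_force: 3.9
```

Emit:
send_rows(
  series="0 0 -0.02 0 0.32;0 0 0 0 0.32",
)

```text
clock: 16.55
tcp_pos: [0.5307, 0.274, 0.0632]
tcp_rot: [3.14, -0.001, 1.553]
ft_force: [-1.4, 0.5, 9.2]
width: 0.03
gripper_force: 4.4
```

Emit:
send_rows(
  series="0 0 -0.02 0 0.32;0 0 0 0 0.32",
)

```text
clock: 16.72
tcp_pos: [0.5304, 0.2736, 0.0618]
tcp_rot: [3.14, -0.0, 1.553]
ft_force: [0.3, 0.0, 0.2]
width: 0.0305
gripper_force: 0.0
```

Emit:
send_rows(
  series="0 0 -0.02 0 0.32;0 0 0 0 0.32",
)

```text
clock: 16.88
tcp_pos: [0.5302, 0.2735, 0.0605]
tcp_rot: [3.141, 0.0, 1.553]
ft_force: [0.5, 0.5, 3.6]
width: 0.0302
gripper_force: 1.3
```

Emit:
send_rows(
  series="0 0 -0.02 0 0.32;0 0 0 0 0.32",
)

```text
clock: 17.05
tcp_pos: [0.5302, 0.2735, 0.0598]
tcp_rot: [3.141, 0.0, 1.553]
ft_force: [0.4, 0.4, 2.4]
width: 0.0295
gripper_force: 1.0
```

Emit:
send_rows(
  series="0 0 -0.02 0 0.32;0 0 0 0 0.32",
)

```text
clock: 17.22
tcp_pos: [0.5298, 0.2734, 0.0589]
tcp_rot: [-3.141, 0.0, 1.553]
ft_force: [0.0, 0.3, -0.7]
width: 0.03
gripper_force: 0.0
```

Past the crest and clicked. I'll seat it on the shoulder.

Emit:
send_rows(
  series="0 0 -0.03 0 0.32;0 0 0 0 0.32",
)

```text
clock: 17.38
tcp_pos: [0.5294, 0.2734, 0.0577]
tcp_rot: [-3.14, 0.001, 1.553]
ft_force: [-0.2, 0.2, 0.4]
width: 0.03
gripper_force: 0.0
```

Emit:
send_rows(
  series="0 0 -0.03 0 0.32;0 0 0 0 0.32",
)

```text
clock: 17.55
tcp_pos: [0.5298, 0.2735, 0.0574]
tcp_rot: [-3.141, 0.0, 1.553]
ft_force: [0.4, 0.3, 0.2]
width: 0.0303
gripper_force: 0.0
```

Emit:
send_rows(
  series="0 0 -0.03 0 0.32;0 0 0 0 0.32",
)

```text
clock: 17.72
tcp_pos: [0.53, 0.2736, 0.0573]
tcp_rot: [3.142, 0.0, 1.553]
ft_force: [-1.7, -0.9, 4.1]
width: 0.0299
gripper_force: 2.3
```

Emit:
send_rows(
  series="0 0 -0.03 0 0.32;0 0 0 0 0.32;0 0 0.3 0 0.32;0 -0.2 0.6 0 0.32;-0.5 -0.6 0.9 0 0.32;-0.6 -0.9 0.9 0 0.32;-0.8 -0.9 0.9 0 0.32;-0.8 -0.9 0.8 0 0.32;-0.8 -0.9 0.4 0 0.32;-0.8 -0.9 0 0 0.32",
)

```text
clock: 18.55
tcp_pos: [0.4051, 0.1174, 0.1995]
tcp_rot: [3.135, -0.001, 1.554]
ft_force: [0.6, -1.1, 1.3]
width: 0.03
gripper_force: 0.0
```

Emit:
send_rows(
  series="-0.8 -0.9 0 0 0.32;-0.8 -0.9 0 0 0.32;-0.6 -0.9 0 0 0.32;0 -0.9 0 0 0.32;0 -0.9 0 0 0.32;0 -0.9 0 0 0.32;0 -0.6 0 0 0.32;0 0 0 0 0.32;0 0 0 0 0.32",
)

```text
clock: 19.3
tcp_pos: [0.3381, -0.0622, 0.1966]
tcp_rot: [3.141, -0.001, 1.55]
ft_force: [0.5, -0.4, 0.1]
width: 0.0298
gripper_force: 0.0
```

```bash
sed -i 's/^x,y,z=.*/x,y,z=.53,.213,.06/;s/,\.05,\.08)/,.051,.064)/' m.py; python3 m.py 6 | grep -v tip
```

```text
19.3 [ 0.3381 -0.0622  0.1966] [ 3.1412e+00 -5.0000e-04  1.5500e+00] 0.02979589389809998 [ 0.46128466 -0.41332414  0.11891797]
top 2395 [0.5294 0.2117] [0.1566 0.1165] 89.62051391601562 slope [0.0004 0.0005 0.0573]
crop 97 151
scene 2606 [0.5299 0.2145] [0.1564 0.1159] 89.40091705322266 slope [ 0.0019 -0.0007  0.057 ]
crop 265 170
```

View pics/scene6.png

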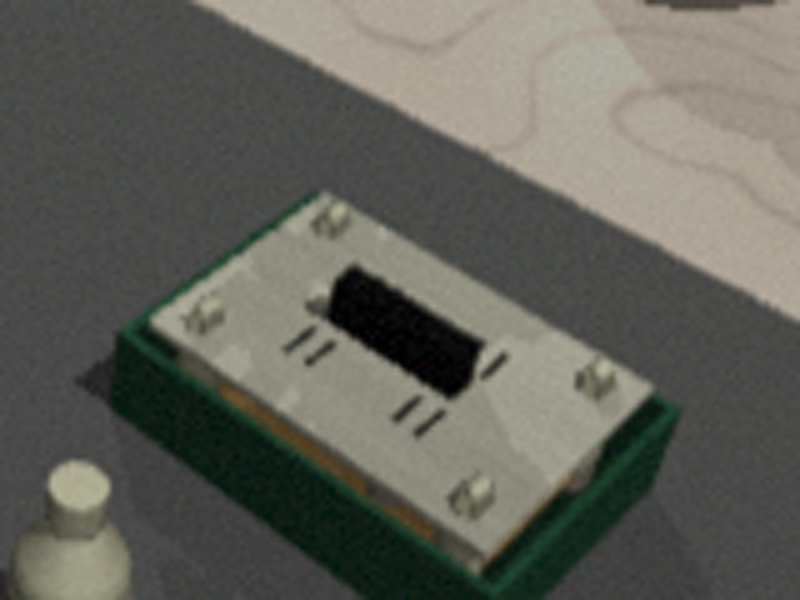

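The scene picture shows all four pins and snaps standing above the plate, at crop pixels (330,217), (205,315), (597,378) and (472,493). The plate is level, with its top at z about 57 mm, which means it is home on the shoulders.

```bash
python3 -c "
from cell import robot
print(robot.hand_in())"
```

```text
the job is handed in; nothing more can be done
None
```

The cover plate is on the box with all four snaps clicked, sitting level with its top at about 57 mm (fully home); the downward push read at most 9.5 N, the bystanders were not touched, and the job was handed in at about 19.4 s.

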